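Load the dry block heater with the samples that fit its blocks

TASK

Load the block heater for the incubation: stand each of the four samples - the 15 ml tube, the 50 ml tube, the amber jar and the white bottle - in the heating block whose well is cut to its size, lowered (not dropped) until it rests on the bottom of the well. Leave the timer and the pipette where they lie.

Things in the scene. Friction and masses are not known exactly. Their poses are not given: they have to be found in the camera images.
- tube_15ml: Slim 15 ml tube, red screw cap: body 16 mm across, conical tip, cap 20.6 mm across and 16 mm high, 118 mm high over all, 0.02 kg. Origin: lower end, on the axis; z up along it. Grip the cap, 110 mm above the origin. Starts in a blue rack (fixed, 54 x 118 mm, 60 mm high, floor 6 mm thick), 56 mm from the 50 ml tube along the rack's long side: lift at least 60 mm to clear it.
- tube_50ml: Wide 50 ml tube, green screw cap: body 28.4 mm across, conical tip, cap 33.6 mm across and 15 mm high, 114 mm high over all, 0.05 kg. Origin: lower end, on the axis; z up along it. Grip the cap, 106 mm above the origin. Starts in the same rack, whose long side is the y axis of both tubes: pinch the caps across the rack, along the tubes' x axis.
- jar: Round amber glass jar with a black cap and a paper label: 39 mm across, 85 mm high (straight sides up to 60 mm; cap 36 mm across, top 16 mm), about 0.11 kg, upright on the worktop. Origin: centre of its underside; z up. Grip it from any side, 66 mm above the origin, pads on body and cap.
- bottle: Round white plastic bottle, green cap: 55 mm across, 121 mm high (straight sides up to about 85 mm, then the shoulder and a 35 mm cap), 0.14 to 0.28 kg, upright on the worktop. Origin: centre of its underside; z up. Grip the body from any side, 72 mm above the origin.
- block_15ml: Aluminium heating block with four narrow wells for 15 ml tubes, 22 mm across, 45 mm deep, at x = +-18.5, y = +-18.5 mm (any one will do). Seated tube's origin: z = 10 mm in this frame. All blocks: fixed, 80 x 80 x 55 mm high; origin: centre of the underside, 42 mm above the worktop; z up. The top face is thus 97 mm above the worktop.
- block_50ml: Like the first block, but with one central well for the 50 ml tube, 35 mm across, 45 mm deep: the smallest of the three single wells. Seated tube's origin: z = 10 mm in this frame. The mouths of all wells are countersunk, 8 mm deep and 5 mm wider all round. The four blocks stand close together, 84 mm apart, turned alike; which is in which corner changes.
- block_jar: Block with one central well for the amber jar, 46 mm across, 35 mm deep: the middle one of the three single wells. Seated jar's origin: z = 20 mm in this frame. All blocks stand in the bay of a white heater (fixed, 204 mm wide, rim 62 mm high) that reaches 162 mm towards the robot (blocks' -x, a sloping key panel) and 100 mm away from it, from the middle of the four.
- block_bottle: Block with one central well for the white bottle, 62 mm across, 45 mm deep: the largest of the wells. Seated bottle's origin: z = 10 mm in this frame.
- timer: White countdown timer, 72 x 68 x 19 mm, lying loose on the worktop between the robot and the samples; leave it. Origin: centre of its underside.
- pipette: White and blue hand pipette, 254 mm long (along its y axis), 31 mm high, lying loose on the worktop between the robot and the heater; leave it. Origin: centre of its underside.
Mind the look-alikes: they are no part of the job. Leave any blue or yellow look-alike of the tube_50ml alone.

How it is judged:
At the end, for the whole second after the job is handed in: Every sample stands at rest on the bottom of the well of its own block (height within -4 to +6 mm of seated, tilted less than 0.2 rad): the 50 ml tube, the jar and the bottle within 12 mm of their block's centre line, the 15 ml tube in any of its block's four wells (x of tube_15ml in the frame of block_15ml between -0.032 and 0.032 m and y of tube_15ml in the frame of block_15ml between -0.032 and 0.032 m and z of tube_15ml in the frame of block_15ml between 0.006 and 0.016 m and angle between each of tube_15ml, tube_50ml, jar, bottle's own z axis and vertical below 0.2 rad and linear speed of each of tube_15ml, tube_50ml, jar, bottle below 0.02 m/s and horizontal distance between tube_50ml and block_50ml below 0.012 m and z of tube_50ml in the frame of block_50ml between 0.006 and 0.016 m and horizontal distance between jar and block_jar below 0.012 m and z of jar in the frame of block_jar between 0.016 and 0.026 m and horizontal distance between bottle and block_bottle below 0.012 m and z of bottle in the frame of block_bottle between 0.006 and 0.016 m); the robot touches nothing.
It fails at once if a sample is dropped into its block (falls faster than 0.75 m/s inside it, about 3 cm of free fall) ((linear speed of tube_15ml above 0.75 m/s and horizontal distance between tube_15ml and block_15ml below 0.035 m and z of tube_15ml in the frame of block_15ml below 0.05 m) or (linear speed of tube_50ml above 0.75 m/s and horizontal distance between tube_50ml and block_50ml below 0.035 m and z of tube_50ml in the frame of block_50ml below 0.05 m) or (linear speed of jar above 0.75 m/s and horizontal distance between jar and block_jar below 0.035 m and z of jar in the frame of block_jar below 0.05 m) or (linear speed of bottle above 0.75 m/s and horizontal distance between bottle and block_bottle below 0.035 m and z of bottle in the frame of block_bottle below 0.05 m)).
It fails at once if the timer or the pipette is pushed more than 3 cm from where it lay (distance of any of timer, pipette from where it was at the start of the episode above 0.03 m).
It also fails if it takes over 112 s, if anything falls off the work surface, if the arm or the gripper's body presses on something with over 40 N, if the wrist force passes 120 N, or if a joint passes its speed limit or range.

ROBOT

A 6-joint arm with a two-finger parallel gripper is mounted at the origin on a cart in front of the work surface, level with it; the furniture and walls round the work are solid. World frame = base frame: x ahead of the robot, y to its left, z up, the work surface at z = 0. Lengths are in m, angles in rad, forces in N, time in s.
With the tool pointing down it reaches from about 0.325 to 0.85 m from the base axis. Payload 4.4 kg.
Tool frame: the origin (TCP) lies at the very end of the fingers, on their centre line; the grasp point (between the pads) lies 19 mm behind it; z points along the fingers, y is the line along which they close (so a half turn about z gives the same grasp; the last joint's range is limited). The gripper opens to 94 mm and grips with 3 to 60 N. Pads are 16 mm wide; open, the fingers measure 119 mm over their backs; the gripper's body (75 mm by 177 mm) begins 78 mm behind the grasp point.
Start: joints at [1.119, 0.207, 1.542, -0, 1.393, -0.15], TCP at [0.17, 0.549, 0.205] pointing down, gripper open.
Joint ranges: [-2.73, 2.73], [-0.86, 2.22], [0.23, 2.46], [-1.11, 4.25], [0.08, 2.63], [-2.82, 2.82]. Speed limits (rad/s): [2.79, 2.79, 3.14, 3.14, 3.14, 3.14].

INTERFACE

Orientations are given as a unit quaternion [x, y, z, w].
In Python, from cell import readout, get_image, camera_model, job gives the robot as it stands.
- The arm moves only by the tool move_arm, never from a script. Its argument "commands" is a list of rows, each a list of 2 entries, a list of its own where there are three numbers: the shift along the tool's x, y, z as a fraction of full scale, then the turn about the tool's z as a fraction of full scale. A call has 1 to 10 rows; each row is the pose to reach, as a shift and turn from the pose commanded when the call began, along the tool's axes at that moment, turning the shorter way round; what a row does not reach only later rows make up. Full scale, the value 1, is 1 m for a shift and 180 degrees for a turn. A row lasts 1/12 s, in which the tool goes at most 41.7 mm and 7.16 degrees, less where a joint would pass 70% of its speed; a pose out of reach is approached as far as the arm can. A call with a number of a shift or a turn outside -1 to 1 is refused whole. A call with a gripper value outside its range is refused whole. "fingers" is the opening, from 0 (shut) to 1 (fully open), set as the call begins (left out, the last holds). The fingers move at their own pace and stop on an object; "squeeze" is the grip in N (left out, the last holds). Time passes only in rows, so rows that repeat a pose let the fingers close. It gives the time, the measured TCP pose, the force, the opening and the grip force at its end, in the units of the state.
- readout.read_state(): the state, without advancing time (a new reading comes with each control period).
- get_image(name): name is "side" or "top"; returns the picture (400x640x3 uint8, red, green, blue); there is no depth.
- camera_model(name): a dict with "vertical_fov" (degrees; the focal length in pixels is half the picture's height over the tangent of half this angle, whatever the lens; pixels are square), "cx", "cy" (the principal point, pixels), "cam_to_world" (4x4, takes a point from camera to world coordinates). Camera axes: x right, y down, z forward; pixel columns grow to the right and rows downward; lengths in m; the calibration is good to about 2 mm. A picture is of the moment at which its call begins. camera_model takes no time and is no camera call.
- job.hand_in(): hands the job in; it is judged then, once.
The state is a dict: "time": time; "joints": joint angles; "joint_vel": joint speeds; "joint_torque": joint torques, N m; "tool_pos": TCP position; "tcp_rot": TCP orientation; "ft_force": force on the tool from outside, world axes, zero at the start; "moment": the same for the moment, N m; "gripper_width": opening from 0.0 (shut) to 1.0 (fully open); "finger_force": force on a finger pad.
Only numpy, scipy, OpenCV 4.12 (cv2) and the standard library are available. Lean on these libraries where they do the work, as an engineer would, in place of code of your own. Each camera call takes 0.05 s, during which the arm holds its last target. There are 200 camera calls.

## Working session

There is one attempt and no reset: what is moved stays moved. The work goes in short steps, Python scripts to look and compute and a tool call to move; the robot and the scene stay as the last step left them, time stands still between calls to the robot, and variables do not carry over. Pictures are saved under pics/ and viewed, at most 14 in all, crops included, and the job is handed in when it is done.

Besides the shell and the picture viewer there is one more tool, called after ">>>" in YAML: its name, and indented under it one key for each argument. move_arm: Moves the arm, as the interface text tells. Shift numbers are shares of 1 m and turn numbers shares of 180 degrees, none past 1 either way. Its arguments: {"type":"object","properties":{"commands":{"type":"array","items":{"type":"array"}},"fingers":{"type":"number"},"squeeze":{"type":"number"}},"required":["commands"]}

```bash
ls; mkdir -p pics; cat > h.py <<'E'
import numpy as np, cv2
from cell import readout, get_image, camera_model, job
def cam(n):
    m=camera_model(n); f=200/np.tan(np.radians(m["vertical_fov"])/2); return m,f,np.array(m["cam_to_world"])
def ray(n,u,v):
    m,f,T=cam(n); d=T[:3,:3]@np.array([(u-m["cx"])/f,(v-m["cy"])/f,1]); return T[:3,3],d
def at(n,u,v,z):
    o,d=ray(n,u,v); return o+d*(z-o[2])/d[2]
def proj(n,p):
    m,f,T=cam(n); q=T[:3,:3].T@(np.array(p)-T[:3,3]); return q[0]/q[2]*f+m["cx"],q[1]/q[2]*f+m["cy"]
def save(n,name):
    im=get_image(n); cv2.imwrite(f"pics/{name}.png",cv2.cvtColor(im,cv2.COLOR_RGB2BGR)); return im
E
python3 - <<'E'
from h import *
np.set_printoptions(precision=4,suppress=True)
for n in("top","side"):
    save(n,n+"0"); m=camera_model(n); print(n,{k:v for k,v in m.items()})
print(readout.read_state())
E
```

```text
pics
top {'vertical_fov': 47.89122074511157, 'cx': 322.3348624507156, 'cy': 199.51038201172008, 'cam_to_world': array([[ 0.0048, -0.9915,  0.1299,  0.3265],
       [-0.9999, -0.0061, -0.0092,  0.0405],
       [ 0.0099, -0.1299, -0.9915,  1.1526],
       [ 0.    ,  0.    ,  0.    ,  1.    ]])}
side {'vertical_fov': 56.3268618770026, 'cx': 318.34272358974135, 'cy': 200.92565540637418, 'cam_to_world': array([[-0.9953, -0.0561,  0.0785,  0.3729],
       [-0.0955,  0.4528, -0.8865,  0.8004],
       [ 0.0142, -0.8898, -0.456 ,  0.4677],
       [ 0.    ,  0.    ,  0.    ,  1.    ]])}
{'time': 0.1, 'joints': array([ 1.1195,  0.2073,  1.5428, -0.    ,  1.3935, -0.1505]), 'joint_vel': array([ 0.0006, -0.0014, -0.0039, -0.0004,  0.0011, -0.0004]), 'joint_torque': array([ -0.0007, -37.1863, -28.2294,   0.07  ,   0.0311,  -0.0001]), 'tool_pos': array([0.1701, 0.5485, 0.2044]), 'tcp_rot': array([ 0.1499,  0.9887, -0.001 , -0.0003]), 'ft_force': array([-0.6425, -0.5304, -0.2758]), 'moment': array([ 0.011 , -0.0295, -0.0379]), 'finger_force': 0.0, 'gripper_width': 1.0010284712734654}
```

View pics/top0.png

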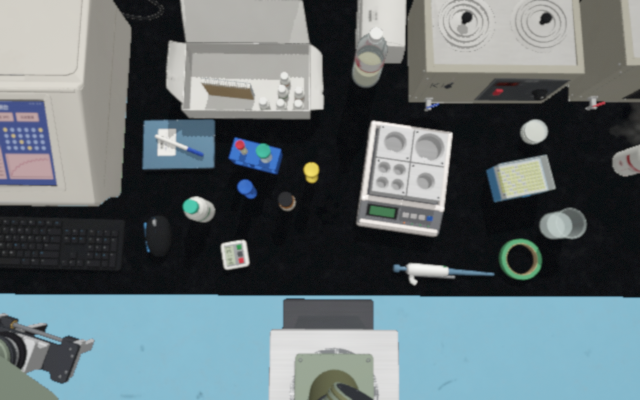

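View pics/side0.png

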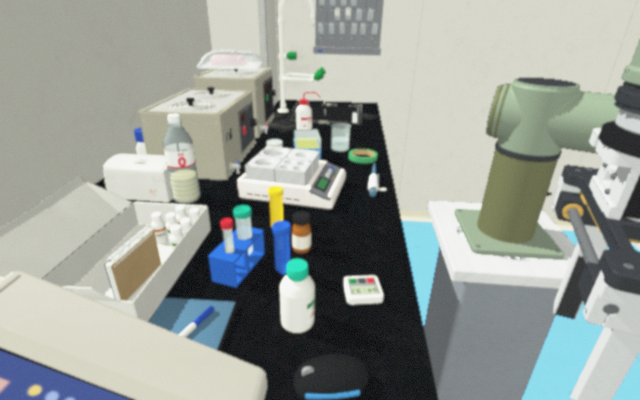

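Candidates in the top view: red cap at (240,146) is tube_15ml. Green cap in the rack at (263,151) is tube_50ml, with look-alikes blue (247,188) and yellow (311,172). Black cap/amber at (287,201) is the jar. Green cap/white body at (195,208) is the bottle; the white bottles in the box are at (265–300,75–105), with another at (370,60). The blocks are around (410,165). I'll check these in close crops.

```bash
python3 - <<'E'
import cv2
im=cv2.imread("pics/top0.png")
a=im[130:230,175:335]; cv2.imwrite("pics/c1.png",cv2.resize(a,None,fx=5,fy=5,interpolation=cv2.INTER_CUBIC))
a=im[115:240,350:460]; cv2.imwrite("pics/c2.png",cv2.resize(a,None,fx=4.8,fy=4.8,interpolation=cv2.INTER_CUBIC))
E
```

```text
(no output)
```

View pics/c1.png

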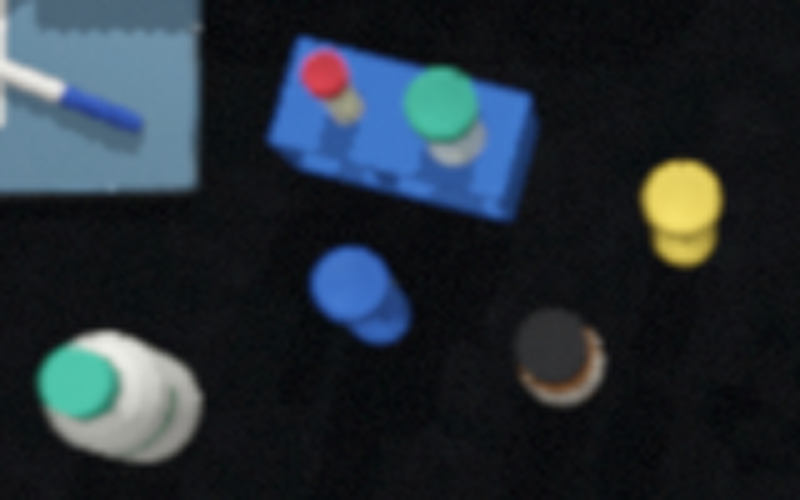

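View pics/c2.png

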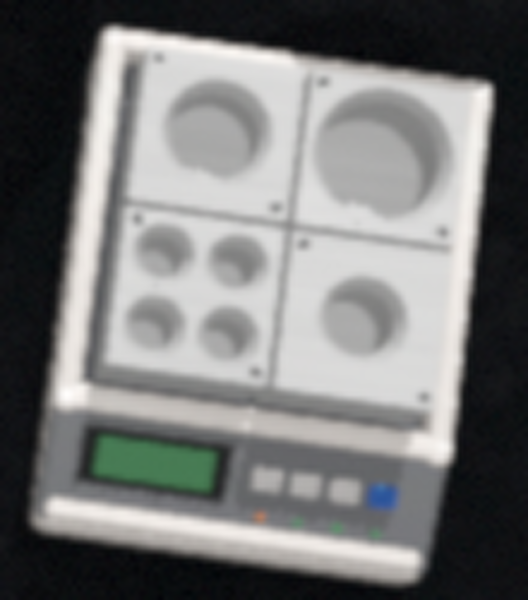

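The crops show the red cap at (239.6,144.4), the green rack cap at (262.8,150.4), the jar cap at (285,198.6) and the bottle cap at (190,206). Blocks: jar far-left, bottle far-right, 15 ml near-left, 50 ml near-right. Next I'll measure with colour masks in both views.

```bash
python3 - <<'E'
from h import *
from scipy.optimize import least_squares
np.set_printoptions(precision=4,suppress=True)
P=lambda x,y,s,u0,v0:((x+.5)/s-.5+u0,(y+.5)/s-.5+v0)
W=[((217,130),(42,42)),((384,153),(42,-42)),((363,316),(-42,-42)),
((163,249),(-42+18.5,42+18.5)),((237,261),(-42+18.5,42-18.5)),((154,322),(-42-18.5,42+18.5)),((229,333),(-42-18.5,42-18.5))]
w=np.array([at("top",*P(*p,4.8,350,115),.097)[:2] for p,_ in W]); L=np.array([l for _,l in W])/1e3
def R(t): return np.array([[np.cos(t),-np.sin(t)],[np.sin(t),np.cos(t)]])
f=lambda q:((L@R(q[2]).T+q[:2])-w).ravel()
r=least_squares(f,[.5,-.2,0]); print("heater",r.x,"res mm",r.fun.reshape(-1,2)*1e3)
print("fit w/ scale check", np.linalg.norm(w[0]-w[2]), .084*2**.5)
for c,n in zip([(42,42),(42,-42),(-42,-42),(-42,42)],["jar","bottle","t50","t15"]): print(n,R(r.x[2])@np.array(c)/1e3+r.x[:2])
# caps by colour in both views; centroid of cap silhouette ~ mid cap
box={"top":dict(red=(230,135,250,158),green=(250,138,275,168),bot=(178,192,216,225)),
"side":dict(red=(215,212,240,262),green=(228,200,258,246),bot=(280,254,315,285))}
hue=dict(red=(170,10),green=(70,95),bot=(70,95)); zm=dict(red=.006+.110,green=.006+.1065,bot=.113)
for n in box:
    im=cv2.imread(f"pics/{n}0.png"); hsv=cv2.cvtColor(im,cv2.COLOR_BGR2HSV).astype(int)
    for k,(a,b,c,d) in box[n].items():
        h=hsv[b:d,a:c]; lo,hi=hue[k]
        m=((h[...,0]>=lo)|(h[...,0]<=hi)) if lo>hi else ((h[...,0]>=lo)&(h[...,0]<=hi))
        m&=(h[...,1]>110)&(h[...,2]>60)
        _,lab,st,ce=cv2.connectedComponentsWithStats(m.astype(np.uint8)); i=1+st[1:,4].argmax()
        u,v=ce[i]+[a,b]; print(n,k,(u,v),st[i],at(n,u,v,zm[k]))
print("jar top", at("top",*P(551,345,5,175,130),.085),"bot cap top",at("top",*P(78,382,5,175,130),.121))
print("tubes top",at("top",*P(325,74,5,175,130),.124),at("top",*P(441,104,5,175,130),.120))
im=cv2.imread("pics/side0.png")
c=cv2.resize(im[190:340,200:350],None,fx=4,fy=4,interpolation=cv2.INTER_CUBIC); cv2.imwrite("pics/c3.png",c)
# rack outline corners at top z=.06
for p in [(300,36),(535,93),(512,205),(268,140)]: print("rack corner",at("top",*P(*p,5,175,130),.06))
E
```

```text
heater [ 0.5596 -0.1789 -0.1435] res mm [[ 0.7755 -0.1394]
 [-0.0297  0.4154]
 [-0.1864 -0.1912]
 [-0.4067 -0.3768]
 [ 0.1317 -0.1864]
 [-0.1385 -0.0267]
 [-0.146   0.5051]]
fit w/ scale check 0.11799373488109106 0.11879393923934
jar [ 0.6072 -0.1433]
bottle [ 0.5952 -0.2264]
t50 [ 0.512  -0.2144]
t15 [ 0.5241 -0.1313]
top red (np.float64(239.55555555555554), np.float64(144.72222222222223)) [ 6  6  8  9 54] [0.5913 0.2265 0.116 ]
top green (np.float64(262.79411764705884), np.float64(150.1705882352941)) [  6   5  14  15 170] [0.5794 0.172  0.1125]
top bot (np.float64(189.5340909090909), np.float64(205.96022727272728)) [  4   7  16  15 176] [0.4458 0.3385 0.113 ]
side red (np.float64(226.06666666666666), np.float64(222.4969696969697)) [  4   4  15  13 165] [0.594  0.2244 0.116 ]
side green (np.float64(241.504), np.float64(210.704)) [  4   4  20  14 250] [0.5804 0.1706 0.1125]
side bot (np.float64(297.13436123348015), np.float64(268.4030837004405)) [  6   3  23  24 454] [0.4446 0.3413 0.113 ]
jar top [0.4681 0.1203 0.085 ] bot cap top [0.4448 0.3347 0.121 ]
tubes top [0.59   0.2249 0.124 ] [0.5771 0.171  0.12  ]
rack corner [0.6257 0.2494 0.06  ]
rack corner [0.5975 0.1321 0.06  ]
rack corner [0.5409 0.1425 0.06  ]
rack corner [0.5728 0.2636 0.06  ]
```

View pics/c3.png

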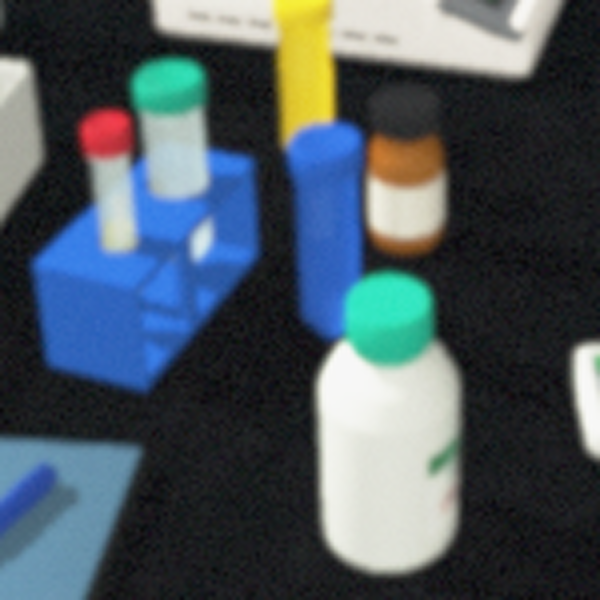

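Jar: black cap over an amber body, centre about (301,217) in the side view. The green cap with no blue or yellow body sits in the rack. Next I'll refine the positions by overlaying model silhouettes on both views.

```bash
cat >> h.py <<'E'
def shift(x,y,z,deg=None):
    """tool-frame shift (fractions) and turn to reach TCP target; deg=world angle of tool y axis"""
    from scipy.spatial.transform import Rotation as Ro
    s=readout.read_state(); M=Ro.from_quat(s["tcp_rot"]).as_matrix()
    d=M.T@(np.array([x,y,z])-s["tool_pos"]); psi=np.degrees(np.arctan2(M[1,1],M[0,1]))
    t=0
    if deg is not None: t=-((deg-psi+90)%180-90)
    print("t",round(s["time"],2),"pos",s["tool_pos"].round(4),"psi",round(psi,1),"shift",d.round(4),"turn",round(t/180,4),"deg",round(t,1))
E
python3 - <<'E'
from h import *
np.set_printoptions(precision=4,suppress=True)
P=lambda x,y,s,u0,v0:((x+.5)/s-.5+u0,(y+.5)/s-.5+v0)
print("jar side",at("side",*P(404,111,4,200,190),.077))
print("bottle base side front",at("side",*P(390,570,4,200,190),0))
print("blue",at("top",*P(350,287,5,175,130),.114),"yellow",at("top",*P(682,198,5,175,130),.114))
objs=dict(t15=((.5915,.2255),[(.0103,.124),(.0103,.108)]),t50=((.579,.171),[(.0168,.12),(.0168,.105)]),
 jar=((.468,.1205),[(.018,.085),(.018,.069),(.0195,.06),(.0195,0)]),bottle=((.445,.3375),[(.0175,.121),(.0275,.085),(.0275,0)]))
out=[]
for n,(u0,v0),(w,h) in(("top",(175,130),(160,100)),("side",(205,195),(120,150))):
    im=cv2.imread(f"pics/{n}0.png")[v0:v0+h,u0:u0+w]; s=5 if n=="top" else 4
    im=cv2.resize(im,None,fx=s,fy=s,interpolation=cv2.INTER_CUBIC)
    for k,(c,cs) in objs.items():
        for r,z in cs:
            a=np.linspace(0,2*np.pi,60)
            pts=np.array([proj(n,(c[0]+r*np.cos(t),c[1]+r*np.sin(t),z)) for t in a])
            pts=((pts-[u0,v0]+.5)*s-.5).round().astype(np.int32)
            cv2.polylines(im,[pts],True,(255,0,255),1)
    cv2.imwrite(f"pics/ov_{n}.png",im)
E
```

```text
jar side [0.47   0.1212 0.077 ]
bottle base side front [0.443  0.3615 0.    ]
blue [0.491  0.2122 0.114 ] yellow [0.5342 0.0578 0.114 ]
```

View pics/ov_top.png

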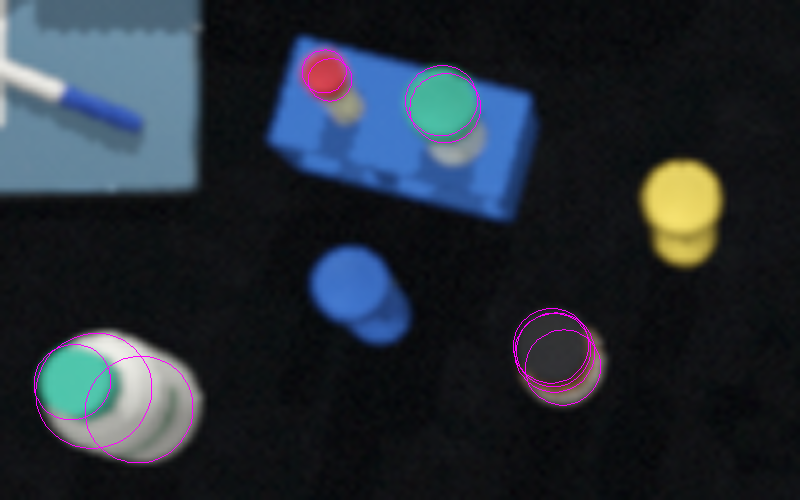

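View pics/ov_side.png

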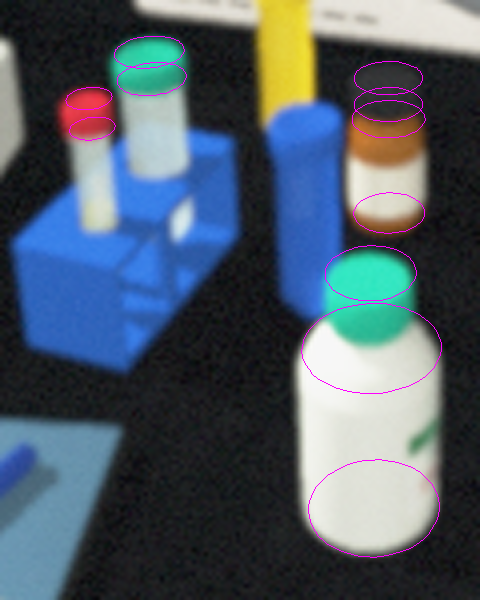

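Refined: bottle (0.446,0.3355), jar (0.468,0.120), t15 (0.5915,0.2255), t50 (0.579,0.171). All are within reach. I'll do the bottle first.

```bash
python3 - <<'E'
from h import *
shift(.22,.38,.205,0); shift(.33,.3355,.205,0); shift(.446,.3355,.205,0)
E
```

```text
t 0.1 pos [0.1701 0.5485 0.2044] psi 72.8 shift [-0.0976 -0.1461 -0.0003] turn 0.4042 deg 72.8
t 0.1 pos [0.1701 0.5485 0.2044] psi 72.8 shift [-0.2159 -0.156  -0.0003] turn 0.4042 deg 72.8
t 0.1 pos [0.1701 0.5485 0.2044] psi 72.8 shift [-0.3267 -0.1217 -0.0004] turn 0.4042 deg 72.8
```

>>> move_arm:
  commands:
    - [[-0.025,-0.037,0],0.038]
    - [[-0.05,-0.073,0],0.076]
    - [[-0.075,-0.11,0],0.115]
    - [[-0.098,-0.146,0],0.155]
    - [[-0.136,-0.15,0],0.19]
    - [[-0.176,-0.153,0],0.23]
    - [[-0.216,-0.156,0],0.27]
    - [[-0.253,-0.144,0],0.31]
    - [[-0.29,-0.133,0],0.345]
    - [[-0.327,-0.122,0],0.385]
  fingers: 1
  squeeze: 25

```text
time: 0.93
tool_pos: [0.4481, 0.3348, 0.205]
tcp_rot: [0.688, 0.726, -0.0, -0.0]
ft_force: [0.5, 0.5, -0.0]
gripper_width: 1.004
finger_force: 0.0
```

```bash
python3 - <<'E'
from h import *
shift(.446,.3355,.053,0); save("side","s1")
E
```

```text
t 0.93 pos [0.4481 0.3348 0.205 ] psi 3.1 shift [ 0.0008 -0.002   0.152 ] turn 0.0173 deg 3.1
```

View pics/s1.png

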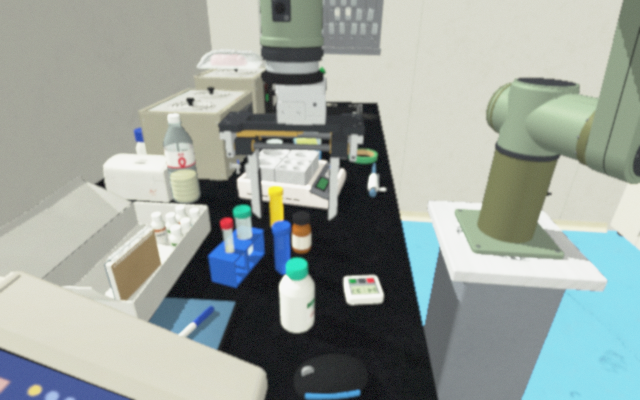

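The gripper is above the bottle, fingertips at (257,217) and (335,217) straddling the bottle's column at 297. Now I descend.

```bash
python3 - <<'E'
from h import *
print(proj("side",(.4481,.3348,.205)),proj("side",(.4951,.3348,.205)),proj("side",(.4011,.3348,.205)))
E
```

```text
(np.float64(294.65637547048635), np.float64(213.9171766234084)) (np.float64(262.58504632634094), np.float64(212.01092619301008)) (np.float64(327.17043458297064), np.float64(215.84974196544957))
```

>>> move_arm:
  commands:
    - [[0.001,-0.002,0.02],0.017]
    - [[0.001,-0.002,0.045],0.017]
    - [[0.001,-0.002,0.07],0.017]
    - [[0.001,-0.002,0.095],0.017]
    - [[0.001,-0.002,0.12],0.017]
    - [[0.001,-0.002,0.14],0.017]
    - [[0.001,-0.002,0.152],0.017]
    - [[0.001,-0.002,0.152],0.017]

```text
time: 1.65
tool_pos: [0.4415, 0.3351, 0.05]
tcp_rot: [0.704, 0.71, -0.004, -0.001]
ft_force: [-0.5, 0.0, -0.7]
gripper_width: 1.0
finger_force: 0.0
```

>>> move_arm:
  commands:
    - [[0,0,0],0]
    - [[0,0,0],0]
    - [[0,0,0],0]
    - [[0,0,0],0]
    - [[0,0,0],0]
    - [[0,0,0],0]
    - [[0,0,0],0]
    - [[0,0,0],0]
  fingers: 0.3
  squeeze: 25

```text
time: 2.32
tool_pos: [0.4452, 0.337, 0.0542]
tcp_rot: [0.704, 0.71, 0.001, 0.0]
ft_force: [0.6, 0.2, 1.8]
gripper_width: 0.573
finger_force: 25.0
```

```bash
python3 - <<'E'
from h import *
shift(.446,.336,.2,0); shift(.5952,-.2264,.2,82)
E
```

```text
t 2.32 pos [0.4452 0.337  0.0542] psi 0.4 shift [-0.0009  0.001  -0.1458] turn 0.0025 deg 0.4
t 2.32 pos [0.4452 0.337  0.0542] psi 0.4 shift [-0.5644  0.1459 -0.146 ] turn -0.4531 deg -81.6
```

>>> move_arm:
  commands:
    - [[0,0,-0.01],0]
    - [[0,0,-0.03],0]
    - [[0,0,-0.055],0]
    - [[0,0,-0.085],0]
    - [[-0.005,0.002,-0.115],0]
    - [[-0.02,0.005,-0.138],-0.02]
    - [[-0.045,0.011,-0.15],-0.05]
    - [[-0.075,0.019,-0.15],-0.08]
    - [[-0.105,0.027,-0.15],-0.11]
    - [[-0.135,0.035,-0.15],-0.14]

```text
time: 3.15
tool_pos: [0.48, 0.2007, 0.2038]
tcp_rot: [0.53, 0.848, -0.0, -0.0]
ft_force: [0.0, 0.7, -2.1]
gripper_width: 0.575
finger_force: 25.0
```

```bash
python3 - <<'E'
from h import *
shift(.5952,-.2264,.2,82)
E
```

```text
t 3.15 pos [0.48   0.2007 0.2038] psi 26.0 shift [-0.4345 -0.0834  0.0038] turn -0.3113 deg -56.0
```

>>> move_arm:
  commands:
    - [[-0.03,-0.006,0],-0.03]
    - [[-0.065,-0.013,0],-0.06]
    - [[-0.1,-0.02,0],-0.09]
    - [[-0.135,-0.026,0],-0.12]
    - [[-0.17,-0.033,0],-0.15]
    - [[-0.205,-0.04,0],-0.18]
    - [[-0.24,-0.046,0],-0.21]
    - [[-0.275,-0.053,0],-0.24]
    - [[-0.31,-0.06,0],-0.27]
    - [[-0.34,-0.066,0],-0.3]

```text
time: 3.98
tool_pos: [0.5676, -0.1352, 0.2031]
tcp_rot: [0.088, 0.996, 0.0, -0.001]
ft_force: [0.2, -0.1, -2.0]
gripper_width: 0.578
finger_force: 25.0
```

>>> move_arm:
  commands:
    - [[0,0,0],0]
    - [[0,0,0],0]

```text
time: 4.15
tool_pos: [0.5675, -0.1345, 0.2028]
tcp_rot: [0.092, 0.996, 0.0, -0.001]
ft_force: [-0.5, 1.1, -1.7]
gripper_width: 0.576
finger_force: 25.0
```

```bash
python3 - <<'E'
from h import *
shift(.5952,-.2264,.18,82)
E
```

```text
t 4.15 pos [ 0.5675 -0.1345  0.2028] psi 79.4 shift [-0.0442 -0.0853  0.0226] turn -0.0143 deg -2.6
```

>>> move_arm:
  commands:
    - [[-0.008,-0.015,0],-0.005]
    - [[-0.02,-0.037,0],-0.014]
    - [[-0.032,-0.06,0],-0.014]
    - [[-0.04,-0.077,0],-0.014]
    - [[-0.044,-0.085,0.005],-0.014]
    - [[-0.044,-0.085,0.015],-0.014]
    - [[-0.044,-0.085,0.025],-0.014]
    - [[-0.044,-0.085,0.033],-0.014]
    - [[-0.044,-0.085,0.035],-0.014]
    - [[-0.044,-0.085,0.035],-0.014]

```text
time: 4.98
tool_pos: [0.5949, -0.2227, 0.1664]
tcp_rot: [0.068, 0.998, 0.001, -0.002]
ft_force: [-0.0, -0.9, -1.4]
gripper_width: 0.574
finger_force: 25.0
```

```bash
python3 - <<'E'
from h import *
shift(.5952,-.2264,.106,82)
a=cv2.resize(save("top","t1")[115:240,350:460],None,fx=4.8,fy=4.8,interpolation=cv2.INTER_CUBIC); b=cv2.resize(save("side","s2")[100:225,215:365],None,fx=4.8,fy=4.8,interpolation=cv2.INTER_CUBIC)
cv2.imwrite("pics/c4.png",cv2.cvtColor(b,cv2.COLOR_RGB2BGR))
E
```

```text
t 4.98 pos [ 0.5949 -0.2227  0.1664] psi 82.2 shift [-0.001  -0.0037  0.0604] turn 0.0013 deg 0.2
```

View pics/c4.png

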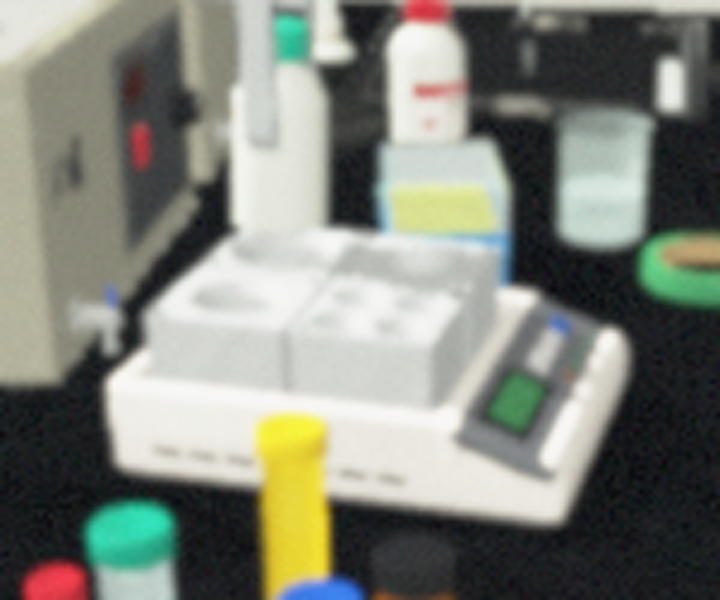

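The bottle is upright, just above the far-right well (about (280,235) in the crop). Lowering it now.

>>> move_arm:
  commands:
    - [[-0.001,-0.003,0],0]
    - [[-0.001,-0.003,0],0]
    - [[-0.001,-0.003,0.005],0]
    - [[-0.001,-0.003,0.01],0]
    - [[-0.001,-0.003,0.014],0]
    - [[-0.001,-0.003,0.018],0]
    - [[-0.001,-0.003,0.022],0]
    - [[-0.001,-0.003,0.026],0]
    - [[-0.001,-0.003,0.03],0]
    - [[-0.001,-0.003,0.03],0]

```text
time: 5.92
tool_pos: [0.5961, -0.2275, 0.1372]
tcp_rot: [0.068, 0.998, 0.0, -0.001]
ft_force: [-0.4, -0.6, -3.1]
gripper_width: 0.575
finger_force: 25.0
```

```bash
python3 - <<'E'
from h import *
shift(.5952,-.2264,.106,82);print(readout.read_state()["ft_force"])
E
```

```text
t 5.92 pos [ 0.5961 -0.2275  0.1372] psi 82.2 shift [0.0009 0.0009 0.0312] turn 0.0009 deg 0.2
[-0.3681747  -0.63294163 -3.13723564]
```

>>> move_arm:
  commands:
    - [[0.001,0.001,0.004],0]
    - [[0.001,0.001,0.008],0]
    - [[0.001,0.001,0.012],0]
    - [[0.001,0.001,0.016],0]
    - [[0.001,0.001,0.02],0]
    - [[0.001,0.001,0.024],0]
    - [[0.001,0.001,0.027],0]
    - [[0.001,0.001,0.029],0]
    - [[0.001,0.001,0.029],0]
    - [[0.001,0.001,0.029],0]

```text
time: 6.75
tool_pos: [0.5959, -0.2266, 0.1093]
tcp_rot: [0.068, 0.998, 0.0, -0.0]
ft_force: [-0.0, -0.1, -1.8]
gripper_width: 0.578
finger_force: 25.0
```

>>> move_arm:
  commands:
    - [[0,0,0.001],0]
    - [[0,0,0.002],0]
    - [[0,0,0.002],0]

```text
time: 7.0
tool_pos: [0.5959, -0.2267, 0.1074]
tcp_rot: [0.068, 0.998, 0.0, 0.0]
ft_force: [0.7, -0.4, -2.8]
gripper_width: 0.571
finger_force: 25.0
```

>>> move_arm:
  commands:
    - [[0,0,0.001],0]
    - [[0,0,0.002],0]
    - [[0,0,0.002],0]
    - [[0,0,0.002],0]

```text
time: 7.33
tool_pos: [0.5962, -0.2268, 0.1062]
tcp_rot: [0.068, 0.998, -0.0, 0.0]
ft_force: [-1.0, 0.2, 1.5]
gripper_width: 0.57
finger_force: 25.0
```

Contact at the expected height. Release and go up.

>>> move_arm:
  commands:
    - [[0,0,0],0]
    - [[0,0,0],0]
    - [[0,0,0],0]
    - [[0,0,0],0]
    - [[0,0,-0.01],0]
    - [[0,0,-0.035],0]
    - [[0,0,-0.07],0]
    - [[0,0,-0.1],0]
    - [[0,0,-0.12],0]
    - [[0,0,-0.12],0]
  fingers: 0.8

```text
time: 8.17
tool_pos: [0.5993, -0.2285, 0.2332]
tcp_rot: [0.068, 0.998, -0.003, 0.006]
ft_force: [-0.5, -0.2, 1.5]
gripper_width: 0.803
finger_force: 0.0
```

```bash
python3 - <<'E'
from h import *
shift(.579,.171,.225,-13.2)
E
```

```text
t 8.17 pos [ 0.5993 -0.2285  0.2332] psi 82.2 shift [0.0746 0.393  0.0055] turn -0.4702 deg -84.6
```

>>> move_arm:
  commands:
    - [[0.006,0.03,0],0.035]
    - [[0.013,0.07,0],0.075]
    - [[0.02,0.11,0],0.113]
    - [[0.028,0.15,0],0.152]
    - [[0.036,0.19,0],0.19]
    - [[0.044,0.23,0],0.23]
    - [[0.052,0.27,0],0.27]
    - [[0.06,0.31,0],0.308]
    - [[0.067,0.35,0],0.346]
    - [[0.073,0.38,0],0.385]
  fingers: 0.65

```text
time: 9.0
tool_pos: [0.5745, 0.1599, 0.2245]
tcp_rot: [0.614, 0.79, -0.0, -0.0]
ft_force: [0.1, 0.4, -0.4]
gripper_width: 0.651
finger_force: 0.0
```

>>> move_arm:
  commands:
    - [[0,0,0],0.038]
    - [[0,0,0],0.076]
    - [[0,0,0],0.114]
    - [[0,0,0],0.145]
    - [[0,0,0],0.145]
    - [[0,0,0],0.145]

```text
time: 9.5
tool_pos: [0.575, 0.1579, 0.2246]
tcp_rot: [0.774, 0.634, -0.001, -0.0]
ft_force: [-1.0, -0.6, 0.1]
gripper_width: 0.649
finger_force: 0.0
```

```bash
python3 - <<'E'
from h import *
shift(.579,.171,.112-.019,-13.2)
E
```

```text
t 9.5 pos [0.575  0.1579 0.2246] psi -11.3 shift [0.0136 0.0015 0.1316] turn 0.0103 deg 1.9
```

>>> move_arm:
  commands:
    - [[0.014,0.0015,0],0.01]
    - [[0.014,0.0015,0.01],0.01]
    - [[0.014,0.0015,0.035],0.01]
    - [[0.014,0.0015,0.06],0.01]
    - [[0.014,0.0015,0.085],0.01]
    - [[0.014,0.0015,0.105],0.01]
    - [[0.014,0.0015,0.12],0.01]
    - [[0.014,0.0015,0.13],0.01]
    - [[0.014,0.0015,0.131],0.01]
    - [[0.014,0.0015,0.131],0.01]

```text
time: 10.33
tool_pos: [0.5792, 0.171, 0.0936]
tcp_rot: [0.784, 0.621, -0.001, -0.0]
ft_force: [-0.5, 0.2, 0.2]
gripper_width: 0.648
finger_force: 0.0
```

>>> move_arm:
  commands:
    - [[0,0,0],0]
    - [[0,0,0],0]
    - [[0,0,0],0]
    - [[0,0,0],0]
    - [[0,0,0],0]
    - [[0,0,0],0]
  fingers: 0.1
  squeeze: 20

```text
time: 10.83
tool_pos: [0.5804, 0.1716, 0.0953]
tcp_rot: [0.784, 0.621, 0.001, 0.0]
ft_force: [-0.2, -1.6, 2.5]
gripper_width: 0.351
finger_force: 20.0
```

```bash
python3 - <<'E'
from h import *
shift(.512,-.2144,.225,82); save("side","s3"); save("top","t3")
s=readout.read_state(); print(s["gripper_width"]*94,s["ft_force"])
E
```

```text
t 10.83 pos [0.5804 0.1716 0.0953] psi -13.3 shift [-0.3913  0.0224 -0.1299] turn 0.4706 deg 84.7
33.396353480179 [-7.91577403e-04  6.07283563e-01  3.37542402e+00]
```

>>> move_arm:
  commands:
    - [[0,0,-0.01],0]
    - [[0,0,-0.03],0]
    - [[0,0,-0.055],0]
    - [[0,0,-0.08],0]
    - [[0,0,-0.105],0]
    - [[-0.01,0,-0.125],0]
    - [[-0.03,0.001,-0.138],0]
    - [[-0.06,0.003,-0.14],0]
    - [[-0.09,0.005,-0.14],0]
    - [[-0.12,0.007,-0.14],0]

```text
time: 11.77
tool_pos: [0.5588, 0.0521, 0.2355]
tcp_rot: [0.784, 0.621, 0.0, 0.0]
ft_force: [0.5, 0.2, -0.9]
gripper_width: 0.348
finger_force: 20.0
```

>>> move_arm:
  commands:
    - [[-0.035,0.002,0],0]
    - [[-0.07,0.004,0],0]
    - [[-0.105,0.006,0],0]
    - [[-0.14,0.008,0],0]
    - [[-0.175,0.01,0],0]
    - [[-0.205,0.012,0],0]
    - [[-0.23,0.013,0],0]
    - [[-0.25,0.014,0],0]
    - [[-0.26,0.015,0],0]
    - [[-0.26,0.015,0],0]

```text
time: 12.6
tool_pos: [0.5134, -0.2053, 0.2346]
tcp_rot: [0.785, 0.619, -0.0, 0.0]
ft_force: [-0.7, -0.0, -0.2]
gripper_width: 0.35
finger_force: 20.0
```

```bash
python3 - <<'E'
from h import *
shift(.512,-.2144,.19)
E
```

```text
t 12.6 pos [ 0.5134 -0.2053  0.2346] psi -13.5 shift [-0.0092  0.0008  0.0446] turn 0.0 deg 0
```

>>> move_arm:
  commands:
    - [[-0.005,0.001,0.005],0]
    - [[-0.009,0.001,0.015],0]
    - [[-0.009,0.001,0.027],0]
    - [[-0.009,0.001,0.037],0]
    - [[-0.009,0.001,0.043],0]
    - [[-0.009,0.001,0.047],0]
    - [[-0.009,0.001,0.051],0]
    - [[-0.009,0.001,0.055],0]
    - [[-0.009,0.001,0.059],0]
    - [[-0.009,0.001,0.063],0]

```text
time: 13.43
tool_pos: [0.513, -0.2126, 0.1714]
tcp_rot: [0.784, 0.621, 0.0, 0.0]
ft_force: [-0.2, -1.0, 0.0]
gripper_width: 0.353
finger_force: 20.0
```

>>> move_arm:
  commands:
    - [[0,0,0.004],0]
    - [[0,0,0.008],0]
    - [[0,0,0.012],0]
    - [[0,0,0.015],0]
    - [[0,0,0.018],0]
    - [[0,0,0.02],0]
    - [[0,0,0.022],0]
    - [[0,0,0.024],0]
    - [[0,0,0.025],0]
    - [[0,0,0.025],0]

```text
time: 14.27
tool_pos: [0.5126, -0.2124, 0.1462]
tcp_rot: [0.784, 0.62, -0.0, -0.0]
ft_force: [0.5, -0.6, -0.9]
gripper_width: 0.355
finger_force: 20.0
```

```bash
python3 - <<'E'
from h import *
shift(.512,-.2144,.141);print(readout.read_state()["ft_force"])
E
```

```text
t 14.27 pos [ 0.5126 -0.2124  0.1462] psi -13.3 shift [-0.0021 -0.0001  0.0052] turn 0.0 deg 0
[ 0.50003931 -0.60471726 -0.93409408]
```

>>> move_arm:
  commands:
    - [[-0.001,0,0.001],0]
    - [[-0.001,0,0.002],0]
    - [[-0.001,0,0.003],0]
    - [[-0.001,0,0.004],0]
    - [[-0.001,0,0.005],0]
    - [[-0.001,0,0.005],0]

```text
time: 14.77
tool_pos: [0.5125, -0.2134, 0.1414]
tcp_rot: [0.784, 0.62, 0.0, 0.0]
ft_force: [0.3, -0.4, -1.0]
gripper_width: 0.352
finger_force: 20.0
```

>>> move_arm:
  commands:
    - [[0,0,0.001],0]
    - [[0,0,0.001],0]
    - [[0,0,0.001],0]

```text
time: 15.02
tool_pos: [0.5127, -0.2137, 0.1413]
tcp_rot: [0.784, 0.621, 0.0, 0.0]
ft_force: [-1.7, 0.3, 4.6]
gripper_width: 0.354
finger_force: 20.0
```

Seated at the predicted height. Release.

>>> move_arm:
  commands:
    - [[0,0,0],0]
    - [[0,0,0],0]
    - [[0,0,0],0]
    - [[0,0,0],0]
    - [[0,0,-0.005],0]
    - [[0,0,-0.02],0]
    - [[0,0,-0.045],0]
    - [[0,0,-0.075],0]
    - [[0,0,-0.085],0]
    - [[0,0,-0.085],0]
  fingers: 0.6

```text
time: 15.85
tool_pos: [0.5147, -0.2148, 0.2294]
tcp_rot: [0.784, 0.62, 0.001, 0.004]
ft_force: [-0.2, 0.6, -0.2]
gripper_width: 0.601
finger_force: 0.0
```

```bash
python3 - <<'E'
from h import *
shift(.469,.120,.205,72); shift(.469,.120,.205,-13)
E
```

```text
t 15.85 pos [ 0.5147 -0.2148  0.2294] psi -13.3 shift [ 0.3153 -0.1217  0.0227] turn -0.4739 deg -85.3
t 15.85 pos [ 0.5147 -0.2148  0.2294] psi -13.3 shift [ 0.3153 -0.1217  0.0227] turn -0.0016 deg -0.3
```

>>> move_arm:
  commands:
    - [[0.02,-0.008,0],-0.035]
    - [[0.055,-0.021,0],-0.075]
    - [[0.09,-0.035,0],-0.113]
    - [[0.125,-0.048,0],-0.152]
    - [[0.16,-0.062,0],-0.19]
    - [[0.195,-0.075,0],-0.23]
    - [[0.23,-0.089,0],-0.27]
    - [[0.265,-0.102,0.005],-0.308]
    - [[0.295,-0.114,0.015],-0.346]
    - [[0.315,-0.122,0.022],-0.385]
  fingers: 0.75

```text
time: 16.68
tool_pos: [0.464, 0.1239, 0.2011]
tcp_rot: [0.288, 0.957, -0.0, -0.002]
ft_force: [0.2, -0.2, -0.2]
gripper_width: 0.75
finger_force: 0.0
```

>>> move_arm:
  commands:
    - [[0,0,0],-0.038]
    - [[0,0,0],-0.076]
    - [[0,0,0],-0.088]
    - [[0,0,0],-0.088]

```text
time: 17.02
tool_pos: [0.4648, 0.1214, 0.2013]
tcp_rot: [0.157, 0.988, -0.0, -0.002]
ft_force: [-1.0, 0.6, -0.0]
gripper_width: 0.749
finger_force: 0.0
```

```bash
python3 - <<'E'
from h import *
shift(.469,.120,.047,72)
E
```

```text
t 17.02 pos [0.4648 0.1214 0.2013] psi 71.9 shift [-0.0049  0.0002  0.1543] turn -0.0005 deg -0.1
```

>>> move_arm:
  commands:
    - [[-0.005,0,0.005],0]
    - [[-0.005,0,0.025],0]
    - [[-0.005,0,0.05],0]
    - [[-0.005,0,0.08],0]
    - [[-0.005,0,0.11],0]
    - [[-0.005,0,0.135],0]
    - [[-0.005,0,0.15],0]
    - [[-0.005,0,0.154],0]
    - [[-0.005,0,0.154],0]
    - [[-0.005,0,0.154],0]

```text
time: 17.85
tool_pos: [0.4714, 0.1195, 0.0496]
tcp_rot: [0.158, 0.987, 0.0, 0.0]
ft_force: [0.2, -1.0, 0.3]
gripper_width: 0.753
finger_force: 0.0
```

>>> move_arm:
  commands:
    - [[0,0,0],0]
    - [[0,0,0],0]
    - [[0,0,0],0]
    - [[0,0,0],0]
    - [[0,0,0],0]
    - [[0,0,0],0]
    - [[0,0,0],0]
  fingers: 0.1
  squeeze: 25

```text
time: 18.43
tool_pos: [0.4714, 0.1198, 0.0499]
tcp_rot: [0.158, 0.987, 0.0, 0.0]
ft_force: [-0.3, 0.9, 2.5]
gripper_width: 0.396
finger_force: 25.0
```

```bash
python3 - <<'E'
from h import *
shift(.607,-.143,.18,80)
s=readout.read_state(); print(s["gripper_width"]*94,s["ft_force"])
E
```

```text
t 18.43 pos [0.4714 0.1198 0.0499] psi 71.8 shift [-0.2108 -0.2074 -0.13  ] turn -0.0453 deg -8.2
37.17757865721189 [-0.30963002  0.86131932  2.45024626]
```

>>> move_arm:
  commands:
    - [[0,0,-0.01],0]
    - [[0,0,-0.03],0]
    - [[0,0,-0.055],0]
    - [[0,0,-0.085],0]
    - [[-0.005,-0.005,-0.115],0]
    - [[-0.02,-0.02,-0.138],-0.01]
    - [[-0.04,-0.04,-0.15],-0.02]
    - [[-0.065,-0.064,-0.15],-0.03]
    - [[-0.09,-0.088,-0.15],-0.04]
    - [[-0.115,-0.113,-0.15],-0.045]

```text
time: 19.27
tool_pos: [0.5455, -0.0248, 0.2005]
tcp_rot: [0.087, 0.996, -0.0, 0.001]
ft_force: [0.4, 1.0, -0.4]
gripper_width: 0.395
finger_force: 25.0
```

```bash
python3 - <<'E'
from h import *
shift(.608,-.143,.18,80)
E
```

```text
t 19.27 pos [ 0.5455 -0.0248  0.2005] psi 80.1 shift [-0.0819 -0.1057  0.0206] turn 0.0003 deg 0.1
```

>>> move_arm:
  commands:
    - [[-0.02,-0.026,0],0]
    - [[-0.043,-0.055,0],0]
    - [[-0.063,-0.082,0],0]
    - [[-0.076,-0.098,0],0]
    - [[-0.082,-0.106,0.003],0]
    - [[-0.082,-0.106,0.01],0]
    - [[-0.082,-0.106,0.018],0]
    - [[-0.082,-0.106,0.022],0]
    - [[-0.082,-0.106,0.022],0]
    - [[-0.082,-0.106,0.022],0]

```text
time: 20.1
tool_pos: [0.6064, -0.1406, 0.1767]
tcp_rot: [0.087, 0.996, 0.0, -0.001]
ft_force: [-0.5, 0.5, -0.9]
gripper_width: 0.4
finger_force: 25.0
```

```bash
python3 - <<'E'
from h import *
shift(.608,-.143,.112,80)
im=save("side","s4")[90:215,215:365]
cv2.imwrite("pics/c5.png",cv2.cvtColor(cv2.resize(im,None,fx=4.8,fy=4.8,interpolation=cv2.INTER_CUBIC),cv2.COLOR_RGB2BGR))
E
```

```text
t 20.1 pos [ 0.6064 -0.1406  0.1767] psi 80.0 shift [-0.0021 -0.0021  0.0647] turn 0.0002 deg 0.0
```

View pics/c5.png

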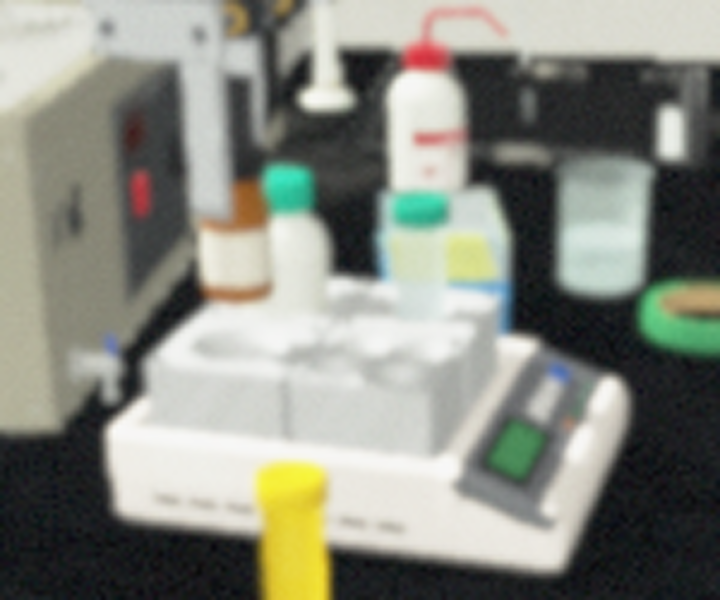

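The bottle and 50 ml tube stand seated (caps at (290,185) and (420,207)), and the jar hangs level above its well (well at about (240,345)). Lowering.

>>> move_arm:
  commands:
    - [[-0.002,-0.002,0],0]
    - [[-0.002,-0.002,0.005],0]
    - [[-0.002,-0.002,0.012],0]
    - [[-0.002,-0.002,0.019],0]
    - [[-0.002,-0.002,0.025],0]
    - [[-0.002,-0.002,0.029],0]
    - [[-0.002,-0.002,0.033],0]
    - [[-0.002,-0.002,0.037],0]
    - [[-0.002,-0.002,0.041],0]
    - [[-0.002,-0.002,0.041],0]

```text
time: 20.98
tool_pos: [0.6083, -0.1444, 0.1353]
tcp_rot: [0.088, 0.996, 0.0, -0.001]
ft_force: [-0.3, -0.3, -1.0]
gripper_width: 0.393
finger_force: 25.0
```

```bash
python3 - <<'E'
from h import *
shift(.608,-.143,.112,80);print(readout.read_state()["ft_force"])
E
```

```text
t 20.98 pos [ 0.6083 -0.1444  0.1353] psi 79.9 shift [0.0005 0.0013 0.0233] turn -0.0003 deg -0.1
[-0.2958816  -0.33095556 -1.00409449]
```

>>> move_arm:
  commands:
    - [[0,0.001,0.003],0]
    - [[0,0.001,0.006],0]
    - [[0,0.001,0.009],0]
    - [[0,0.001,0.012],0]
    - [[0,0.001,0.015],0]
    - [[0,0.001,0.018],0]
    - [[0,0.001,0.02],0]
    - [[0,0.001,0.021],0]
    - [[0,0.001,0.021],0]

```text
time: 21.73
tool_pos: [0.6088, -0.1435, 0.115]
tcp_rot: [0.088, 0.996, 0.0, -0.0]
ft_force: [-1.2, -0.2, -0.7]
gripper_width: 0.395
finger_force: 25.0
```

>>> move_arm:
  commands:
    - [[0,0,0.001],0]
    - [[0,0,0.002],0]
    - [[0,0,0.002],0]

```text
time: 21.98
tool_pos: [0.609, -0.1436, 0.1134]
tcp_rot: [0.088, 0.996, 0.0, -0.0]
ft_force: [0.2, 0.8, 0.3]
gripper_width: 0.396
finger_force: 25.0
```

>>> move_arm:
  commands:
    - [[0,0,0.001],0]
    - [[0,0,0.002],0]
    - [[0,0,0.002],0]

```text
time: 22.23
tool_pos: [0.6094, -0.1437, 0.112]
tcp_rot: [0.088, 0.996, -0.0, 0.0]
ft_force: [-0.2, 0.8, 1.7]
gripper_width: 0.398
finger_force: 25.0
```

>>> move_arm:
  commands:
    - [[0,0,0],0]
    - [[0,0,0],0]
    - [[0,0,0],0]
    - [[0,0,0],0]
    - [[0,0,-0.005],0]
    - [[0,0,-0.025],0]
    - [[0,0,-0.06],0]
    - [[0,0,-0.09],0]
    - [[0,0,-0.11],0]
    - [[0,0,-0.11],0]
  fingers: 0.55

```text
time: 23.07
tool_pos: [0.6125, -0.1449, 0.2285]
tcp_rot: [0.088, 0.996, -0.002, 0.006]
ft_force: [0.5, -0.6, 0.7]
gripper_width: 0.549
finger_force: 0.0
```

```bash
python3 - <<'E'
from h import *
shift(.5915,.2255,.225,-13.2)
E
```

```text
t 23.07 pos [ 0.6125 -0.1449  0.2285] psi 79.9 shift [0.0854 0.361  0.0017] turn -0.4825 deg -86.9
```

>>> move_arm:
  commands:
    - [[0.006,0.025,0],0.035]
    - [[0.015,0.062,0],0.075]
    - [[0.024,0.1,0],0.113]
    - [[0.033,0.138,0],0.152]
    - [[0.042,0.176,0],0.19]
    - [[0.051,0.214,0],0.23]
    - [[0.06,0.252,0],0.27]
    - [[0.069,0.29,0],0.308]
    - [[0.077,0.325,0],0.346]
    - [[0.083,0.35,0],0.385]

```text
time: 23.9
tool_pos: [0.587, 0.2187, 0.2201]
tcp_rot: [0.636, 0.772, -0.0, -0.001]
ft_force: [0.9, -0.2, -0.1]
gripper_width: 0.552
finger_force: 0.0
```

>>> move_arm:
  commands:
    - [[0,0,0],0.038]
    - [[0,0,0],0.076]
    - [[0,0,0],0.114]
    - [[0,0,0],0.132]
    - [[0,0,0],0.132]

```text
time: 24.32
tool_pos: [0.5877, 0.2155, 0.22]
tcp_rot: [0.78, 0.626, -0.001, -0.0]
ft_force: [0.2, -0.6, -0.1]
gripper_width: 0.549
finger_force: 0.0
```

```bash
python3 - <<'E'
from h import *
shift(.5915,.2255,.097,-13.2)
E
```

```text
t 24.32 pos [0.5877 0.2155 0.22  ] psi -12.5 shift [0.0107 0.0018 0.1229] turn 0.0039 deg 0.7
```

>>> move_arm:
  commands:
    - [[0.011,0.002,0],0.004]
    - [[0.011,0.002,0.01],0.004]
    - [[0.011,0.002,0.035],0.004]
    - [[0.011,0.002,0.06],0.004]
    - [[0.011,0.002,0.085],0.004]
    - [[0.011,0.002,0.105],0.004]
    - [[0.011,0.002,0.117],0.004]
    - [[0.011,0.002,0.122],0.004]
    - [[0.011,0.002,0.123],0.004]
    - [[0.011,0.002,0.123],0.004]

```text
time: 25.15
tool_pos: [0.5932, 0.2258, 0.0988]
tcp_rot: [0.784, 0.621, 0.0, 0.0]
ft_force: [0.3, 0.3, 0.1]
gripper_width: 0.551
finger_force: 0.0
```

>>> move_arm:
  commands:
    - [[0,0,0],0]
    - [[0,0,0],0]
    - [[0,0,0],0]
    - [[0,0,0],0]
    - [[0,0,0],0]
    - [[0,0,0],0]
  fingers: 0
  squeeze: 15

```text
time: 25.65
tool_pos: [0.5931, 0.2259, 0.099]
tcp_rot: [0.784, 0.621, 0.0, 0.0]
ft_force: [-1.0, -1.0, 1.3]
gripper_width: 0.214
finger_force: 15.0
```

```bash
python3 - <<'E'
from h import *
t=-.1435
for c in [(-42+18.5,42+18.5),(-42-18.5,42+18.5)]:
    print(np.array([[np.cos(t),-np.sin(t)],[np.sin(t),np.cos(t)]])@np.array(c)/1e3+[.5596,-.1789])
shift(.5,-.1,.235)
s=readout.read_state(); print(s["gripper_width"]*94,s["ft_force"])
E
```

```text
[ 0.54499353 -0.11566116]
[ 0.50837383 -0.11036986]
t 25.65 pos [0.5931 0.2259 0.099 ] psi -13.2 shift [-0.3385 -0.0162 -0.1362] turn 0.0 deg 0
20.101642025160956 [-1.04772487 -1.02581724  1.30931188]
```

>>> move_arm:
  commands:
    - [[0,0,-0.01],0]
    - [[0,0,-0.03],0]
    - [[0,0,-0.055],0]
    - [[0,0,-0.08],0]
    - [[0,0,-0.105],0]
    - [[-0.01,0,-0.125],0]
    - [[-0.03,-0.001,-0.138],0]
    - [[-0.06,-0.002,-0.14],0]
    - [[-0.09,-0.003,-0.14],0]
    - [[-0.12,-0.004,-0.14],0]

```text
time: 26.48
tool_pos: [0.5614, 0.109, 0.2399]
tcp_rot: [0.783, 0.622, 0.001, 0.001]
ft_force: [0.2, -0.8, -0.9]
gripper_width: 0.218
finger_force: 15.0
```

>>> move_arm:
  commands:
    - [[-0.035,-0.001,0],0]
    - [[-0.07,-0.002,0],0]
    - [[-0.105,-0.003,0],0]
    - [[-0.14,-0.004,0],0]
    - [[-0.17,-0.005,0],0]
    - [[-0.195,-0.005,0],0]
    - [[-0.21,-0.005,0],0]
    - [[-0.22,-0.005,0],0]
    - [[-0.22,-0.005,0],0]
    - [[-0.22,-0.005,0],0]

```text
time: 27.32
tool_pos: [0.5066, -0.103, 0.2388]
tcp_rot: [0.784, 0.621, 0.0, -0.0]
ft_force: [0.0, 0.1, 0.4]
gripper_width: 0.215
finger_force: 15.0
```

```bash
python3 - <<'E'
from h import *
shift(.5085,-.1105,.205)
E
```

```text
t 27.32 pos [ 0.5066 -0.103   0.2388] psi -13.2 shift [-0.0069  0.0036  0.0338] turn 0.0 deg 0
```

>>> move_arm:
  commands:
    - [[-0.004,0.002,0],0]
    - [[-0.007,0.004,0.005],0]
    - [[-0.007,0.004,0.015],0]
    - [[-0.007,0.004,0.025],0]
    - [[-0.007,0.004,0.032],0]
    - [[-0.007,0.004,0.036],0]
    - [[-0.007,0.004,0.038],0]
    - [[-0.007,0.004,0.038],0]
    - [[-0.007,0.004,0.038],0]

```text
time: 28.07
tool_pos: [0.5089, -0.1109, 0.2005]
tcp_rot: [0.784, 0.621, 0.0, 0.0]
ft_force: [0.3, -0.5, -0.8]
gripper_width: 0.212
finger_force: 15.0
```

```bash
python3 - <<'E'
from h import *
shift(.5085,-.1105,.145)
im=save("side","s5")[100:225,215:365]; jm=save("top","t5")[115:240,350:460]
f=lambda i:cv2.resize(i,None,fx=3.0,fy=3.0,interpolation=cv2.INTER_CUBIC)
cv2.imwrite("pics/c6.png",cv2.cvtColor(np.hstack([f(im),f(jm)]),cv2.COLOR_RGB2BGR))
E
```

```text
t 28.07 pos [ 0.5089 -0.1109  0.2005] psi -13.2 shift [ 0.0003 -0.0004  0.0555] turn 0.0 deg 0
```

View pics/c6.png

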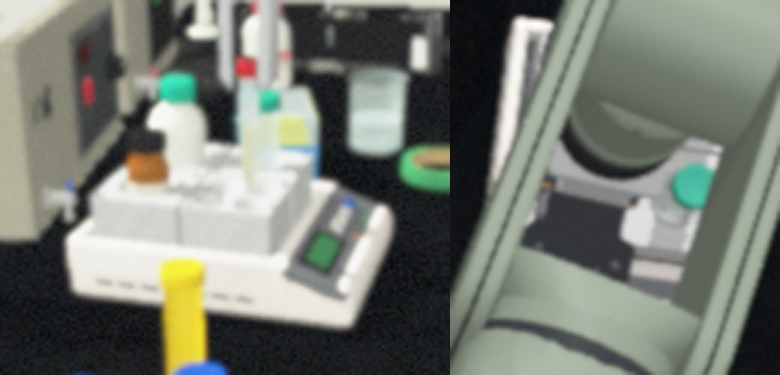

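The 15 ml tube hangs over the near wells (tip at about (298,162)). The jar, bottle and 50 ml tube are seated. I'll check the tip against the projection.

```bash
python3 - <<'E'
from h import *
print(proj("side",(.5089,-.1109,.2255)),proj("side",(.5089,-.1109,.1075)),"obs cap top",(246/3+215,60/3+100),"tip",(250/3+215,184/3+100))
E
```

```text
(np.float64(297.5093722583714), np.float64(118.5974932252311)) (np.float64(298.01320335121346), np.float64(163.01590412672053)) obs cap top (297.0, 120.0) tip (298.3333333333333, 161.33333333333334)
```

>>> move_arm:
  commands:
    - [[0,0,0.003],0]
    - [[0,0,0.006],0]
    - [[0,0,0.009],0]
    - [[0,0,0.012],0]
    - [[0,0,0.015],0]
    - [[0,0,0.018],0]
    - [[0,0,0.021],0]
    - [[0,0,0.023],0]
    - [[0,0,0.025],0]
    - [[0,0,0.025],0]

```text
time: 29.0
tool_pos: [0.5084, -0.1108, 0.1749]
tcp_rot: [0.784, 0.621, -0.0, -0.0]
ft_force: [-0.8, 0.4, 0.9]
gripper_width: 0.209
finger_force: 15.0
```

Tip matches to about a pixel, and there's no contact force. Continuing.

>>> move_arm:
  commands:
    - [[0,0,0.004],0]
    - [[0,0,0.008],0]
    - [[0,0,0.012],0]
    - [[0,0,0.015],0]
    - [[0,0,0.018],0]
    - [[0,0,0.021],0]
    - [[0,0,0.024],0]
    - [[0,0,0.026],0]
    - [[0,0,0.027],0]
    - [[0,0,0.027],0]

```text
time: 29.83
tool_pos: [0.5086, -0.1108, 0.1481]
tcp_rot: [0.784, 0.621, -0.0, -0.0]
ft_force: [0.0, -0.1, -0.8]
gripper_width: 0.214
finger_force: 15.0
```

>>> move_arm:
  commands:
    - [[0,0,0.001],0]
    - [[0,0,0.002],0]
    - [[0,0,0.003],0]
    - [[0,0,0.003],0]

```text
time: 30.17
tool_pos: [0.5087, -0.1109, 0.1453]
tcp_rot: [0.784, 0.621, -0.0, -0.0]
ft_force: [0.1, 0.1, -0.4]
gripper_width: 0.212
finger_force: 15.0
```

>>> move_arm:
  commands:
    - [[0,0,0.001],0]
    - [[0,0,0.002],0]
    - [[0,0,0.002],0]
    - [[0,0,0.002],0]

```text
time: 30.5
tool_pos: [0.5095, -0.1112, 0.1449]
tcp_rot: [0.784, 0.621, 0.0, 0.001]
ft_force: [-1.6, 0.0, 6.1]
gripper_width: 0.213
finger_force: 15.0
```

Seated. Release, rise, back away, then verify.

>>> move_arm:
  commands:
    - [[0,0,0],0]
    - [[0,0,0],0]
    - [[0,0,0],0]
    - [[0,0,0],0]
    - [[0,0,-0.005],0]
    - [[0,0,-0.02],0]
    - [[0,0,-0.045],0]
    - [[0,0,-0.075],0]
    - [[0,0,-0.09],0]
    - [[0,0,-0.09],0]
  fingers: 0.5

```text
time: 31.33
tool_pos: [0.5116, -0.112, 0.2384]
tcp_rot: [0.784, 0.621, 0.002, 0.004]
ft_force: [-0.6, -0.6, 0.5]
gripper_width: 0.502
finger_force: 0.0
```

>>> move_arm:
  commands:
    - [[0.03,0,0],0]
    - [[0.065,0,0],0]
    - [[0.1,0,0],0]
    - [[0.135,0,0],0]
    - [[0.17,0,0],0]
    - [[0.205,0,0],0]
    - [[0.24,0,0],0]
    - [[0.275,0,0],0]
    - [[0.3,0,0],0]
    - [[0.3,0,0],0]

```text
time: 32.17
tool_pos: [0.5765, 0.1857, 0.2314]
tcp_rot: [0.782, 0.623, -0.0, -0.001]
ft_force: [0.1, -0.5, -0.8]
gripper_width: 0.499
finger_force: 0.0
```

```bash
python3 - <<'E'
from h import *
im=save("side","s6")[80:230,215:400]; jm=save("top","t6")[100:300,350:510]
f=lambda i,s:cv2.resize(i,None,fx=s,fy=s,interpolation=cv2.INTER_CUBIC)
a=f(jm,2.25);b=f(im,3)
C=lambda x:cv2.cvtColor(np.ascontiguousarray(x),cv2.COLOR_RGB2BGR)
a,b=C(a),C(b)
for p,r in (((.5085,-.1105,.170),.0103),((.512,-.2144,.166),.0168),((.6072,-.1433,.147),.018),((.5952,-.2264,.173),.0175)):
    for n,(u0,v0),s,im in(("top",(350,100),2.25,a),("side",(215,80),3,b)):
        q=np.array([proj(n,(p[0]+r*np.cos(t),p[1]+r*np.sin(t),p[2])) for t in np.linspace(0,6.28,40)])
        cv2.polylines(im,[((q-[u0,v0]+.5)*s-.5).round().astype(np.int32)],True,(255,0,255),1)
b=b[:450]; cv2.imwrite("pics/c7.png",np.hstack([cv2.resize(b,(440,357)),cv2.resize(a,(286,357))]))
E
```

```text
(no output)
```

View pics/c7.png

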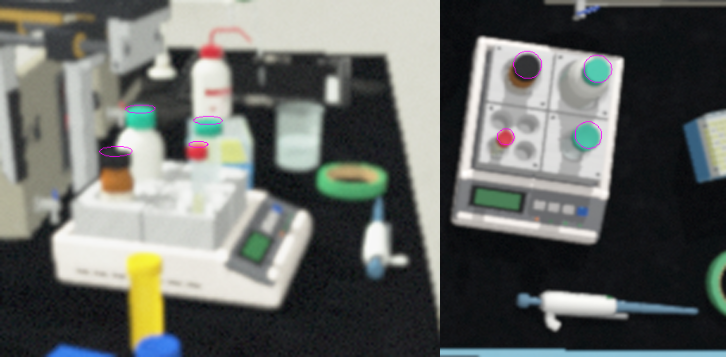

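All four cap tops match the predicted seated outlines in both views, upright, and the pipette is undisturbed. Handing in.

```bash
python3 -c "
from cell import job
print(job.hand_in())"
```

```text
the job is handed in; nothing more can be done
None
```

I handed the job in at about 32 s of robot time, with all four samples resting on the bottom of their own wells and the gripper clear; the interface gave no verdict, and I didn't check the timer in the final picture.

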